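# Park and clamp the circle-cutter arm

### The job

Clear the circle cutter off the bevelled glass: push its steel arm round with a fingertip until it points squarely at the middle of the red pad, and leave it there. Then push the black-ended clamp lever on top of the pivot anticlockwise (seen from above) as far as it goes. Only push - take hold of nothing - and leave everything else on the bench where it is.

Things in the scene. Friction and masses are not known exactly. Their poses are not given: they have to be found in the camera images.
- pivot (a point): Point on the upright axis about which both arm and lever turn, 42 mm above the bench (mid-height of the arm). The cutter foot under it is a fixed round disc, 110 mm across and 18 mm high; the post and lever hub reach up to 74 mm. x axis: the cutter's own forward direction.
- cutarm (a joint): Angle of the cutter's steel arm about the upright pivot axis, rad, anticlockwise from above positive, 0 = along the cutter's forward x; travel -1.8 to 1.8. It turns stiffly (about 0.12 N m, so 1 N at 120 mm from the pivot) and stays where it is left. The lever does not move it.
- cutarm_head (a point): Point on the arm's centre line 155 mm from the pivot, 42 mm above the bench, in the brass cutting head (22 mm across, reaching from 12 to 56 mm above the bench). The arm is a level bar 14 mm wide and 12 mm high, its underside 36 mm above the bench; hub radius 23 mm; a thin yellow pointer at its end reaches 190 mm from the pivot. x axis: along the arm, outward; z up.
- red_pad_mid (a point): Middle of the top of the red pad, a fixed flat disc 40 mm across and 3 mm high with a small white centre dot. It lies 140 to 190 mm from the pivot, to the left or to the right of the arm, 0.9 to 1.3 rad off the cutter's forward direction. A blue pad just like it lies on the other side and is not used.
- lever (a joint): Angle of the clamp lever about the same upright axis, rad: 0 = loose, grows anticlockwise seen from above to the end stop at 1.4 (clamped). At 0 it lies toward the robot, 2.44 rad anticlockwise from the cutter's forward x. Turns stiffly (about 0.08 N m) and stays where it is left.
- lever_ball (a point): Centre of the black ball (22 mm across) at the end of the clamp lever, 78 mm from the pivot axis and 67 mm above the bench. The lever is a level round steel bar 10 mm thick at that height, on a black hub of radius 17 mm; it passes above the arm. x axis: along the lever, outward; z up.
- pane: Clear bevelled glass rectangle, 100 x 140 x 6 mm, lying loose on the bench under the arm. Origin: centre of its underside. Leave alone.
- roundel: Green bottle-glass roundel, 100 mm across, 15 mm high at its middle, loose, beyond the pane. Origin: centre of its underside. Leave alone.
- weight: Brass weight, upright cylinder 40 mm across and 35 mm high, loose, to the left of the cutter foot. Origin: centre of its underside. Leave alone.
- mallet: Rubber-tipped tapping mallet, about 220 mm long and 32 mm high, lying to the right. Origin: on the bench below the middle of the handle. Leave alone.
- oil: Small amber bottle of cutting oil, 44 mm across, 90 mm high, far right. Origin: centre of its underside. Leave alone.
- pot: White ceramic pot, 72 mm across, 80 mm high, far left. Origin: centre of its underside. Leave alone.
- block: Cork block, 70 x 50 x 30 mm, on the left. Origin: centre of its underside. Leave alone.

How it is judged:
On the way, in this order (a step that is already met when the one before it is completed fails the run):
1. the arm points at the middle of the red pad while the lever is still loose (y of red_pad_mid in the frame of cutarm_head between -0.008 and 0.008 m and x of red_pad_mid in the frame of cutarm_head between -0.05 and 0.05 m and value of joint lever below 0.6 rad), for 0.2 s.
2. the clamp lever is pushed over to its stop with the arm still at the red pad (y of red_pad_mid in the frame of cutarm_head between -0.008 and 0.008 m and x of red_pad_mid in the frame of cutarm_head between -0.05 and 0.05 m and value of joint lever above 1.25 rad), for 0.2 s.
At the end, for the whole second after the job is handed in: The arm's centre line passes within 8 mm of the middle of the red pad, the clamp lever stands at 1.25 rad or more (stop at 1.4), and both are at rest (all of step 2 and velocity of joint cutarm between -0.02 and 0.02 rad/s and velocity of joint lever between -0.02 and 0.02 rad/s); the robot touches nothing.
It fails at once if the clamp lever is pushed past 0.6 rad while the arm is not pointing at the red pad (8 mm) (value of joint lever above 0.6 rad and not (y of red_pad_mid in the frame of cutarm_head between -0.008 and 0.008 m and x of red_pad_mid in the frame of cutarm_head between -0.05 and 0.05 m)).
It fails at once if the arm is taken between the fingers (y of the grasp point in the frame of cutarm_head between -0.008 and 0.008 m and z of the grasp point in the frame of cutarm_head between -0.02 and 0.016 m and x of the grasp point in the frame of cutarm_head between -0.14 and 0.02 m).
It fails at once if the lever is taken between the fingers (y of the grasp point in the frame of lever_ball between -0.008 and 0.008 m and z of the grasp point in the frame of lever_ball between -0.02 and 0.016 m and x of the grasp point in the frame of lever_ball between -0.06 and 0.02 m).
It fails at once if a loose thing (pane, roundel, weight, mallet, bottle, pot or block) is shifted or lifted by more than 15 mm (distance of any of pane, roundel, weight, mallet, oil, pot, block from where it was at the start of the episode above 0.015 m).
It also fails if it takes over 64 s, if anything falls off the work surface, if the arm or the gripper's body presses on something with over 40 N, if the wrist force passes 120 N, or if a joint passes its speed limit or range.

### The arm

A 7-joint arm with a two-finger parallel gripper is mounted at the origin on the work surface. World frame = base frame: x ahead of the robot, y to its left, z up, the work surface at z = 0. Lengths are in m, angles in rad, forces in N, time in s.
With the tool pointing down it reaches from about 0.425 to 0.875 m from the base axis. Payload 9.9 kg.
Tool frame: the origin (TCP) lies at the very end of the fingers, on their centre line; the grasp point (between the pads) lies 19 mm behind it; z points along the fingers, y is the direction in which the jaws open and shut (so a half turn about z gives the same grasp; the last joint's range is limited). The gripper opens to 85 mm and grips with 20 to 120 N. Pads are 22 mm wide; open, the fingers measure 114 mm over their backs; the gripper's body (76 mm by 85 mm) begins 54 mm behind the grasp point. The pads swing forward as they close: fully open they stand 13 mm farther back than shut.
Start: joints at [-1.276, 0.576, 0.025, 1.437, -0.015, 1.129, -0.057], TCP at [0.25, 0.627, 0.231] pointing down, gripper open.
Joint ranges: [-2.76, 2.76], [-0.34, 2.15], [-1.52, 1.57], [0.19, 2.46], [-1.09, 4.23], [0.17, 1.99], [-2.82, 2.82]. Speed limits (rad/s): [2.22, 2.22, 3.01, 3.01, 3.14, 3.14, 3.14].

### API

Orientations are given as a unit quaternion [w, x, y, z].
In Python, from rig import manip gives the robot as it stands.
- The arm moves only by the tool play_rows, never from a script. Its argument "series" is a list of rows, each a list of 7 numbers: the shift along the tool's x, y, z in cm, then the turn, a rotation vector about the tool's x, y, z in degrees, then the closure in counts, from 0 (fully open) to 255 (shut). In form: [[dx, dy, dz, ax, ay, az, jaw], ...]. A call has 1 to 10 rows; each row is the pose to reach, as a shift and turn from the pose commanded when the call began, along the tool's axes at that moment; what a row does not reach only later rows make up. A row lasts 1/12 s, in which the tool goes at most 41.7 mm and 7.16 degrees, less where a joint would pass 70% of its speed; a pose out of reach is approached as far as the arm can. A call with a gripper value outside its range is refused whole. The fingers move at their own pace and stop on an object; "squeeze" is the grip in N (left out, the last holds). Time passes only in rows, so rows that repeat a pose let the fingers close. It gives the time, the measured TCP pose, the force and the opening at its end, in the units of the state.
- manip.get_obs(): the state, without advancing time (a new reading comes with each control period).
- manip.snapshot(name): name is "scene" or "top" or "wrist"; returns the picture (480x640x3 uint8, red, green, blue); there is no depth.
- manip.calibration(name): a dict with "fx", "fy", "cx", "cy" (pixels), "extrinsics" (4x4, takes a point from world to camera coordinates); the wrist camera has in their place "T_tool_cam" (4x4, takes a point from camera to tool coordinates, whose origin is the TCP and whose axes are the flange's). Camera axes: x right, y down, z forward; pixel columns grow to the right and rows downward; lengths in m; the calibration is good to about 2 mm. A picture is of the moment at which its call begins: read the wrist's pose just before it. calibration takes no time and is no camera call.
- manip.hand_in(): hands the job in, once; it reports no verdict.
The state is a dict: "time": time; "joint_positions": joint angles; "qvel": joint speeds; "joint_torque": joint torques, N m; "ee_pos": TCP position; "tcp_rot": TCP orientation; "wrist_force": force on the tool from outside, world axes, zero at the start; "torque": the same for the moment, N m; "width": opening from 0.0 (shut) to 1.0 (fully open).
Only numpy, scipy, OpenCV 4.12 (cv2) and the standard library are available. Lean on these libraries where they do the work, as an engineer would, in place of code of your own. Each camera call takes 0.05 s, during which the arm holds its last target. There are 200 camera calls.

## Working session

There is one attempt and no reset: what is moved stays moved. The work goes in short steps, Python scripts to look and compute and a tool call to move; the robot and the scene stay as the last step left them, time stands still between calls to the robot, and variables do not carry over. Pictures are saved under pics/ and viewed, about 8 in all and at most 12, crops included, and the job is handed in when it is done.

Besides the shell and the picture viewer there is one more tool, called as name(argument=value, ...) on one line, values as JSON. play_rows: Moves the arm, as the interface text tells. Its arguments: {"type":"object","properties":{"series":{"type":"array"},"squeeze":{"type":"number"}},"required":["series"]}

```bash
mkdir -p pics; python3 - <<'E'
from rig import manip
import cv2,numpy as np
for n in("top","scene"):
    c=manip.calibration(n);print(n,{k:np.round(v,4).tolist() for k,v in c.items()})
    cv2.imwrite(f"pics/{n}0.png",manip.snapshot(n)[:,:,::-1])
print(manip.get_obs()); print(manip.calibration("wrist"))
E
```

```text
top {'fx': 457.9209, 'fy': 457.9209, 'cx': 320.2651, 'cy': 238.1695, 'extrinsics': [[-0.0098, -0.9996, 0.0282, 0.0065], [-0.9828, 0.0044, -0.1846, 0.6284], [0.1844, -0.0296, -0.9824, 0.9519], [0.0, 0.0, 0.0, 1.0]]}
scene {'fx': 523.403, 'fy': 523.403, 'cx': 320.3802, 'cy': 237.0391, 'extrinsics': [[0.8319, 0.5547, -0.0187, -0.5241], [0.384, -0.5995, -0.7023, -0.2011], [-0.4007, 0.5771, -0.7116, 1.6009], [0.0, 0.0, 0.0, 1.0]]}
{'time': 0.1, 'joint_positions': array([-1.27577906,  0.57647   ,  0.02488315,  1.43783595, -0.01497935,
        1.12898807, -0.05645125]), 'qvel': array([-0.0004127 , -0.00198544, -0.00052381, -0.00315333, -0.00095447,
       -0.00091009, -0.00024781]), 'joint_torque': array([ 6.70031441e-03, -7.67304111e+01,  2.25778475e+00, -2.86604548e+01,
        1.57670130e-02,  8.60592263e-03, -1.94815266e-05]), 'ee_pos': array([0.24949807, 0.62675738, 0.23051071]), 'tcp_rot': array([-8.52088574e-05,  1.88248670e-01,  9.82121104e-01, -7.53464996e-04]), 'wrist_force': array([-0.03800942, -0.2064355 , -0.45075279]), 'torque': array([ 0.04586005,  0.04841018, -0.04439127]), 'width': 1.0044536480362625}
{'fx': 400.2232511128604, 'fy': 400.2232511128604, 'cx': 316.29674299754976, 'cy': 235.23046285008348, 'T_tool_cam': array([[ 1.06652304e-03, -9.54917758e-01, -2.96868552e-01,
         7.52351731e-02],
       [ 9.99999006e-01,  7.44623421e-04,  1.19739139e-03,
         6.22485544e-04],
       [-9.22355027e-04, -2.96869534e-01,  9.54917603e-01,
        -1.43909082e-01],
       [ 0.00000000e+00,  0.00000000e+00,  0.00000000e+00,
         1.00000000e+00]])}
```

View pics/top0.png

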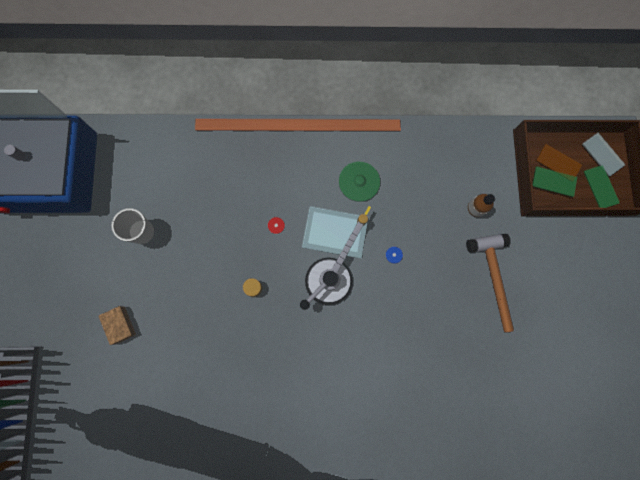

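View pics/scene0.png

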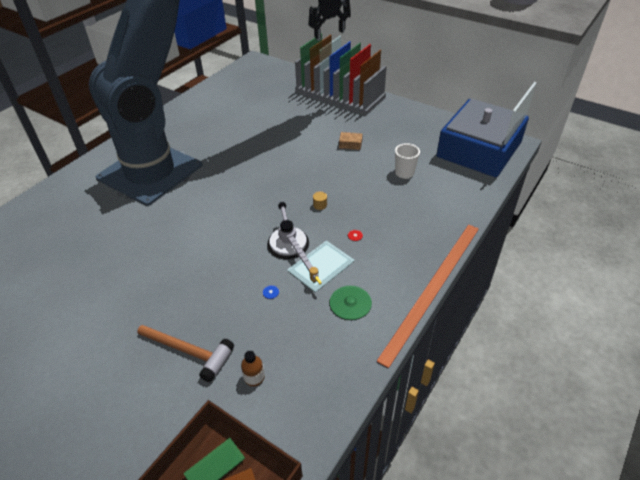

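The top view shows the hub near (330,280), the arm tip near (368,210), the lever ball at (305,305), the red pad at (276,225), the blue pad at (394,255) and the weight at (252,287). The arm has to turn anticlockwise (left) over the pane. I'll enlarge this area.

```bash
cat > h.py <<'E'
from rig import manip
import cv2,numpy as np
from scipy.spatial.transform import Rotation as R
def back(n,u,v,z):
    c=manip.calibration(n);E=c["extrinsics"]
    d=E[:3,:3].T@[(u-c["cx"])/c["fx"],(v-c["cy"])/c["fy"],1]; o=-E[:3,:3].T@E[:3,3]
    return o+d*(z-o[2])/d[2]
def proj(n,p):
    c=manip.calibration(n);E=c["extrinsics"];q=E[:3,:3]@p+E[:3,3]
    return c["fx"]*q[0]/q[2]+c["cx"],c["fy"]*q[1]/q[2]+c["cy"]
def rot(o):
    w,x,y,z=o["tcp_rot"];return R.from_quat([x,y,z,w])
def crop(n,f,x0,y0,w,h,s):
    im=manip.snapshot(n)[y0:y0+h,x0:x0+w,::-1]
    cv2.imwrite(f,cv2.resize(im,None,fx=s,fy=s,interpolation=cv2.INTER_CUBIC))
E
python3 - <<'E'
from h import *
crop("top","pics/c1.png",235,185,160,135,5) if 1 else 0
im=manip.snapshot("top").astype(int)
r,g,b=im[...,0],im[...,1],im[...,2]
for nm,m in(("red",(r>120)&(g<80)&(b<80)),("blue",(b>120)&(r<60))):
    v,u=np.nonzero(m[200:290,240:420]);u=u+240;v=v+200
    cu,cv=(u.min()+u.max())/2,(v.min()+v.max())/2
    print(nm,len(u),cu,cv,back("top",cu,cv,.003))
print(rot(manip.get_obs()).as_matrix().round(3))
E
```

```text
red 208 276.0 225.0 [0.67062891 0.10343963 0.003     ]
blue 194 394.0 254.5 [ 0.59946251 -0.1707935   0.003     ]
[[-0.929  0.37  -0.   ]
 [ 0.37   0.929 -0.001]
 [-0.    -0.001 -1.   ]]
```

View pics/c1.png

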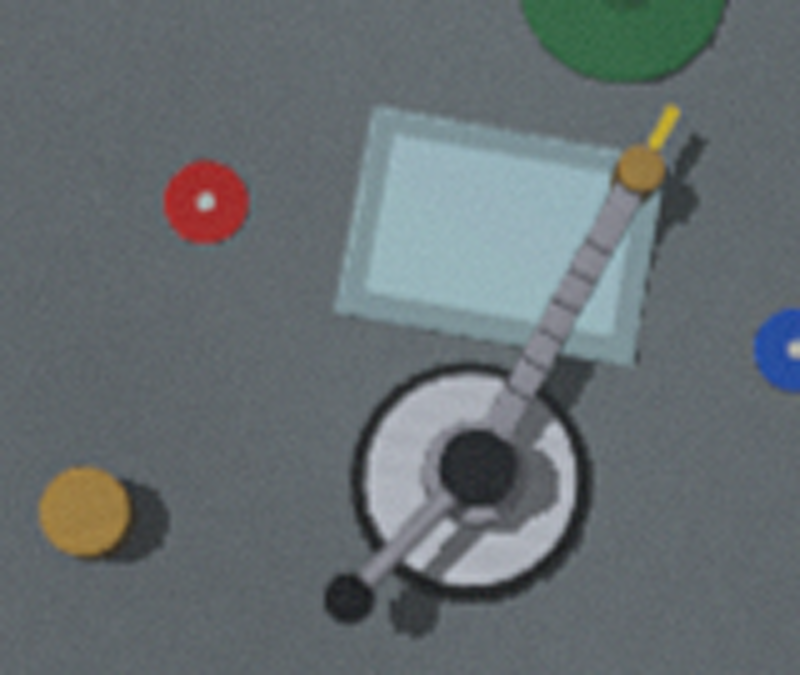

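The crop shows: foot disc centre (472,482), hub top (479,468), brass head top (641,168), ball (349,598), red dot (205,202), weight (85,511). Next I turn these into world positions and plan.

```bash
python3 - <<'E'
from h import *
f=lambda x,y,z:back("top",235+(x+.5)/5-.5,185+(y+.5)/5-.5,z)
P={k:f(*v) for k,v in dict(foot=(472,482,.012),hub=(479,468,.074),head=(641,168,.056),tip=(673,109,.042),ball=(349,598,.067),red=(205.5,202,.003),weight=(85,511,.035),blue=(797,350,.003),paneTL=(378,106,.006),paneBL=(334,312,.006),paneBR=(634,364,.006)).items()}
for k,v in P.items():print(k,v.round(4))
pv=(P["foot"]+P["hub"])/2
for k in("head","tip","ball","red","blue","weight"):
    d=(P[k]-pv)[:2];print(k,np.hypot(*d).round(4),np.arctan2(d[1],d[0]).round(4))
E
```

```text
foot [ 0.5381 -0.0183  0.012 ]
hub [ 0.5384 -0.0184  0.074 ]
head [ 0.6739 -0.0937  0.056 ]
tip [ 0.7047 -0.1108  0.042 ]
ball [0.4841 0.0374 0.067 ]
red [0.6706 0.1041 0.003 ]
weight [0.5244 0.1538 0.035 ]
blue [ 0.5992 -0.1708  0.003 ]
paneTL [0.7159 0.0233 0.006 ]
paneBL [0.6177 0.0442 0.006 ]
paneBR [ 0.5927 -0.0942  0.006 ]
head 0.1552 -0.507
tip 0.1905 -0.5072
ball 0.0777 2.3419
red 0.1803 0.7465
blue 0.1642 -1.1903
weight 0.1727 1.6508
```

Measurements agree: arm length 155.2 mm and pointer 190.5 mm against nominal, and the pivot is at (0.538,-0.018). The arm is at -0.507 rad and the red pad at +0.7465, so it needs a turn of 1.2535 rad anticlockwise. I'll push the bar at r = 120 mm with the finger's +x side.

```bash
cat >> h.py <<'E'
PV=np.array([.5382,-.0184])
def rel(p,yaw):
    o=manip.get_obs();A=rot(o);c,s=np.cos(yaw),np.sin(yaw)
    T=R.from_matrix(np.array([[c,s,0],[s,-c,0],[0,0,-1]]))
    return (A.inv().apply(np.array(p)-o["ee_pos"])*100).round(2),np.degrees((A.inv()*T).as_rotvec()).round(2)
def pol(th,r,t,z): # point at radius r along th, tangential offset t
    return [*(PV+r*np.array([np.cos(th),np.sin(th)])+t*np.array([-np.sin(th),np.cos(th)])),z]
E
python3 - <<'E'
from h import *
th=-.507
print(pol(th,.12,-.045,.2),*rel(pol(th,.12,-.045,.2),th+np.pi/2))
E
```

```text
[np.float64(0.6212545562589608), np.float64(-0.11600604840186454), 0.2] [-62.01 -55.27   3.14] [-5.000e-02  5.000e-02  9.735e+01]
```

play_rows(series=[[-62,-55.3,3.1,0,0,97.3,255],[-62,-55.3,3.1,0,0,97.3,255],[-62,-55.3,3.1,0,0,97.3,255],[-62,-55.3,3.1,0,0,97.3,255],[-62,-55.3,3.1,0,0,97.3,255],[-62,-55.3,3.1,0,0,97.3,255],[-62,-55.3,3.1,0,0,97.3,255],[-62,-55.3,3.1,0,0,97.3,255],[-62,-55.3,3.1,0,0,97.3,255],[-62,-55.3,3.1,0,0,97.3,255]])

```text
time: 1.03
ee_pos: [0.4363, 0.2529, 0.2159]
tcp_rot: [-0.0, 0.729, 0.684, 0.0]
wrist_force: [1.4, 0.2, -0.1]
width: -0.002
```

```bash
python3 - <<'E'
from h import *
th=-.507
print(manip.get_obs()["ee_pos"],*rel(pol(th,.12,-.045,.2),th+np.pi/2))
E
```

```text
[0.43625978 0.25287838 0.21588899] [-35.63  20.82   1.58] [ 1.000e-02 -3.000e-02  2.538e+01]
```

play_rows(series=[[-35.6,20.8,1.6,0,0,25.4,255],[-35.6,20.8,1.6,0,0,25.4,255],[-35.6,20.8,1.6,0,0,25.4,255],[-35.6,20.8,1.6,0,0,25.4,255],[-35.6,20.8,1.6,0,0,25.4,255],[-35.6,20.8,1.6,0,0,25.4,255],[-35.6,20.8,1.6,0,0,25.4,255],[-35.6,20.8,1.6,0,0,25.4,255],[-35.6,20.8,1.6,0,0,25.4,255],[-35.6,20.8,1.6,0,0,25.4,255]])

```text
time: 1.87
ee_pos: [0.6235, -0.1153, 0.1996]
tcp_rot: [0.0, 0.861, 0.509, -0.0]
wrist_force: [0.2, 1.1, 0.7]
width: 0.0
```

```bash
python3 - <<'E'
from h import *
th=-.507
print(manip.get_obs()["ee_pos"],*rel(pol(th,.12,-.045,.027),th+np.pi/2))
E
```

```text
[ 0.62348424 -0.11530966  0.19956487] [-0.16 -0.16 17.26] [0.01 0.01 0.29]
```

play_rows(series=[[0,0,0,0,0,0,255],[0,0,4,0,0,0,255],[0,0,8,0,0,0,255],[0,0,12,0,0,0,255],[0,0,15,0,0,0,255],[0,0,17.2,0,0,0,255],[0,0,17.2,0,0,0,255],[0,0,17.2,0,0,0,255]])

```text
time: 2.53
ee_pos: [0.6222, -0.1127, 0.0271]
tcp_rot: [-0.001, 0.86, 0.51, -0.001]
wrist_force: [1.4, -0.5, 0.8]
width: -0.002
```

```bash
python3 - <<'E'
from h import *
th=-.507
print(manip.get_obs()["ee_pos"],manip.get_obs()["wrist_force"],*rel(pol(th,.12,-.020,.027),th+np.pi/2))
crop("top","pics/c2.png",235,185,160,135,5)
E
```

```text
[ 0.62221842 -0.11267322  0.02712961] [ 1.44699595 -0.48303853  0.84376684] [2.16 0.09 0.01] [-0.12  0.05  0.32]
```

View pics/c2.png

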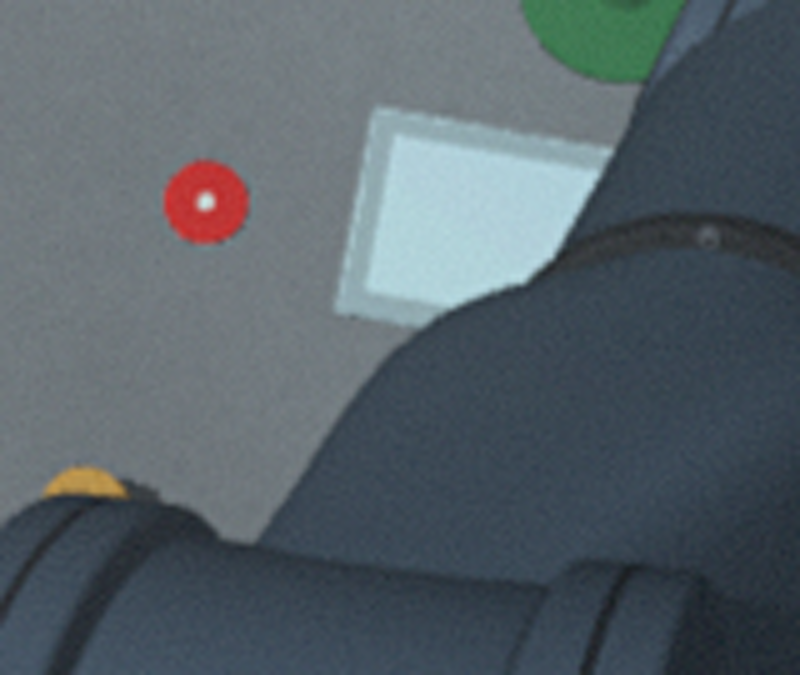

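The robot body now hides the cutter in the top view, and the pane and red pad have not moved. Next I compute the arc rows for the push, stopping short.

```bash
python3 - <<'E'
from h import *
th=-.507
for d in(0,0,4,8,12,16,20,24,28,32):
    a=th+np.radians(d);print(d,*rel(pol(a,.12,-.018,.027),a+np.pi/2))
E
```

```text
0 [ 2.34 -0.02  0.16] [0.04 0.01 0.32]
0 [ 2.34 -0.02  0.16] [0.04 0.01 0.32]
4 [3.19 0.08 0.16] [ 0.04  0.01 -3.68]
8 [4.03 0.12 0.16] [ 0.04  0.01 -7.68]
12 [4.88 0.1  0.16] [ 4.000e-02  1.000e-02 -1.168e+01]
16 [5.72 0.03 0.16] [ 4.000e-02  1.000e-02 -1.568e+01]
20 [ 6.56 -0.11  0.16] [ 3.000e-02  1.000e-02 -1.968e+01]
24 [ 7.38 -0.3   0.16] [ 3.000e-02  1.000e-02 -2.368e+01]
28 [ 8.19 -0.55  0.16] [ 3.000e-02  1.000e-02 -2.768e+01]
32 [ 8.98 -0.85  0.16] [ 3.000e-02  2.000e-02 -3.168e+01]
```

play_rows(series=[[1.2,0,0.1,0,0,0.3,255],[2.3,0,0.1,0,0,0,255],[3.2,0.1,0.1,0,0,-3.7,255],[4.0,0.1,0.1,0,0,-7.7,255],[4.9,0.1,0.1,0,0,-11.7,255],[5.7,0,0.1,0,0,-15.7,255],[6.6,-0.1,0.1,0,0,-19.7,255],[7.4,-0.3,0.1,0,0,-23.7,255],[8.2,-0.5,0.1,0,0,-27.7,255],[8.2,-0.5,0.1,0,0,-27.7,255]])

```text
time: 3.42
ee_pos: [0.6594, -0.0347, 0.028]
tcp_rot: [0.0, 0.711, 0.703, 0.001]
wrist_force: [0.2, 0.7, -0.6]
width: 0.001
```

```bash
python3 - <<'E'
from h import *
th=-.507
o=manip.get_obs();print(o["ee_pos"],o["wrist_force"])
for d in(28,32,36,40,44,48,52,56,60,63,65,66):
    a=th+np.radians(d);print(d,*rel(pol(a,.12,-.018,.027),a+np.pi/2))
cv2.imwrite("pics/w3.png",manip.snapshot("wrist")[:,:,::-1])
E
```

```text
[ 0.65942285 -0.03467234  0.02803344] [ 0.19215715  0.68087685 -0.58900564]
28 [-0.39 -0.15  0.1 ] [ 0.13 -0.1   0.42]
32 [ 0.45 -0.05  0.1 ] [ 0.13 -0.1  -3.58]
36 [ 1.29 -0.01  0.11] [ 0.14 -0.09 -7.58]
40 [ 2.14 -0.02  0.11] [  0.14  -0.09 -11.58]
44 [ 2.98 -0.1   0.11] [  0.14  -0.08 -15.58]
48 [ 3.82 -0.23  0.11] [  0.15  -0.08 -19.58]
52 [ 4.64 -0.42  0.11] [  0.15  -0.07 -23.58]
56 [ 5.45 -0.67  0.11] [  0.15  -0.07 -27.58]
60 [ 6.24 -0.97  0.11] [  0.16  -0.06 -31.58]
63 [ 6.82 -1.24  0.11] [  0.16  -0.06 -34.58]
65 [ 7.2  -1.43  0.11] [  0.16  -0.06 -36.58]
66 [ 7.39 -1.53  0.11] [  0.16  -0.05 -37.58]
```

View pics/w3.png

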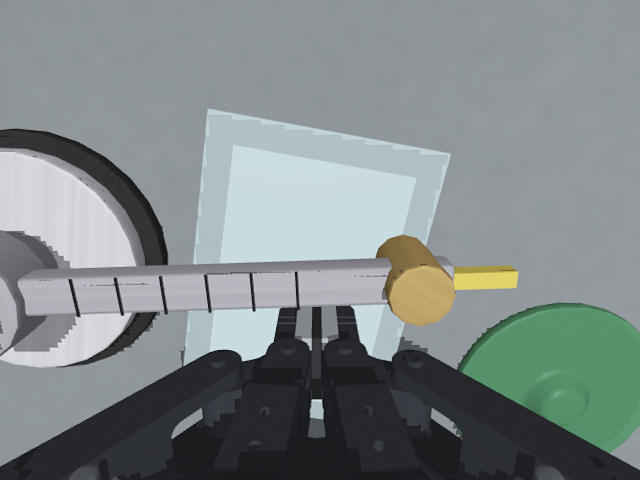

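The wrist view shows the shut fingertips against the bar at about (315,315), between hub and head, and clear of the pane. I'll continue the arc and stop short of the pad.

play_rows(series=[[0.5,0,0.1,0,0,-3.6,255],[1.3,0,0.1,0,0,-7.6,255],[2.1,0,0.1,0,0,-11.6,255],[3.0,-0.1,0.1,0,0,-15.6,255],[3.8,-0.2,0.1,0,0,-19.6,255],[4.6,-0.4,0.1,0,0,-23.6,255],[5.3,-0.6,0.1,0,0,-26.6,255],[5.8,-0.8,0.1,0,0,-29,255],[5.8,-0.8,0.1,0,0,-29,255],[5.8,-0.8,0.1,0,0,-29,255]])

```text
time: 4.3
ee_pos: [0.6509, 0.0199, 0.0261]
tcp_rot: [0.0, 0.516, 0.857, 0.0]
wrist_force: [0.0, -0.3, 0.0]
width: 0.002
```

```bash
python3 - <<'E'
from h import *
th=-.507
for i in range(4):
    o=manip.get_obs();print(o["ee_pos"],o["wrist_force"])
    im=manip.snapshot("wrist")
A=rot(o);p=o["ee_pos"];c=manip.calibration("wrist");T=c["T_tool_cam"]
def wp(q):
    q=A.inv().apply(np.array(q)-p);q=T[:3,:3].T@(q-T[:3,3]);return (c["fx"]*q[0]/q[2]+c["cx"],c["fy"]*q[1]/q[2]+c["cy"])
red=[.6706,.1041,.003];print("red",wp(red),"piv",wp([*PV,.048]))
for d in(56,60,64,68,71.82):
    a=th+np.radians(d);print(d,*rel(pol(a,.12,-.018,.027),a+np.pi/2),"head top",wp(pol(a,.155,0,.056)),"tip",wp(pol(a,.19,0,.042)))
cv2.imwrite("pics/w4.png",im[:,:,::-1])
E
```

```text
[0.65093572 0.01986252 0.02611574] [ 0.03711264 -0.3422632   0.04445548]
[0.65092203 0.01941663 0.02600934] [ 0.29233973 -1.40985734 -0.11725291]
[0.65088519 0.01917805 0.02587439] [ 0.2084642  -0.9006575   0.07517226]
[0.65088108 0.0190644  0.02582561] [-0.31203963  0.36595383 -0.75485089]
red (np.float64(454.91524226374406), np.float64(136.56511978646236)) piv (np.float64(-39.614920487437985), np.float64(288.15662958326806))
56 [-0.04  0.25 -0.13] [-0.02  0.01  0.92] head top (np.float64(433.1840630427311), np.float64(306.4202392382358)) tip (np.float64(522.1635130116083), np.float64(289.2018318459608))
60 [ 0.79  0.36 -0.13] [-0.02  0.01 -3.08] head top (np.float64(435.5990945212859), np.float64(274.6223962405482)) tip (np.float64(527.4244805231929), np.float64(253.40962888178586))
64 [ 1.64  0.42 -0.13] [-0.02  0.01 -7.08] head top (np.float64(435.6090744542956), np.float64(241.24574071531705)) tip (np.float64(530.1678282578964), np.float64(215.6240952289669))
68 [ 2.49  0.41 -0.13] [-2.000e-02  1.000e-02 -1.108e+01] head top (np.float64(433.01616227039426), np.float64(206.3464876482472)) tip (np.float64(530.1468507642212), np.float64(175.875911134742))
71.82 [ 3.29  0.34 -0.13] [-2.00e-02  1.00e-02 -1.49e+01] head top (np.float64(427.92389881830286), np.float64(171.6713359683141)) tip (np.float64(527.307936261273), np.float64(136.1388303902014))
```

View pics/w4.png

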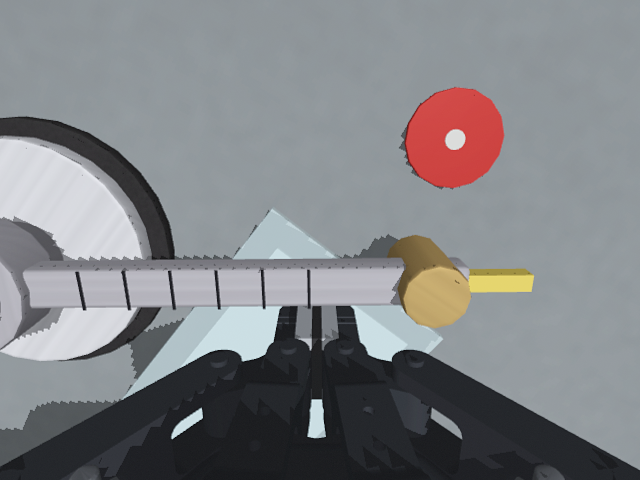

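The red dot is seen at (455,139) against a predicted (455,137). The head top at (437,298) and pointer end at (533,281) put the arm at about 57° of the 71.8° turn. So the finger leads by about 1°, and I'll advance it to about 69°.

play_rows(series=[[0.6,0.3,-0.1,0,0,-2,255],[1.2,0.4,-0.1,0,0,-5,255],[1.8,0.4,-0.1,0,0,-8,255],[2.3,0.4,-0.1,0,0,-10,255],[2.5,0.4,-0.1,0,0,-11.1,255],[2.7,0.4,-0.1,0,0,-12,255],[2.7,0.4,-0.1,0,0,-12,255],[2.7,0.4,-0.1,0,0,-12,255],[2.7,0.4,-0.1,0,0,-12,255]])

```text
time: 5.25
ee_pos: [0.6418, 0.0454, 0.0267]
tcp_rot: [-0.0, 0.423, 0.906, -0.0]
wrist_force: [-0.0, 0.2, 0.5]
width: -0.0
```

```bash
python3 - <<'E'
from h import *
th=-.507
for i in range(4):
    o=manip.get_obs();print(o["ee_pos"])
    im=manip.snapshot("wrist")
A=rot(o);p=o["ee_pos"];c=manip.calibration("wrist");T=c["T_tool_cam"]
def wp(q):
    q=A.inv().apply(np.array(q)-p);q=T[:3,:3].T@(q-T[:3,3]);return np.round((c["fx"]*q[0]/q[2]+c["cx"],c["fy"]*q[1]/q[2]+c["cy"]),1)
red=[.6706,.1041,.003];print("red",wp(red))
for d in(68,70,71.82,73):
    a=th+np.radians(d);print(d,*rel(pol(a,.12,-.018,.027),a+np.pi/2),"head top",wp(pol(a,.155,0,.056)),"tip",wp(pol(a,.19,0,.044)))
cv2.imwrite("pics/w5.png",im[:,:,::-1])
E
```

```text
[0.64181104 0.04538575 0.02674201]
[0.64184635 0.0453066  0.02675532]
[0.64182172 0.04536599 0.02674341]
[0.6418174  0.04533675 0.02673062]
red [450.9 228.8]
68 [-0.24 -0.07 -0.03] [-0.  0.  1.] head top [421.8 310.4] tip [513.6 295.6]
70 [ 0.18 -0.   -0.03] [-0.  0. -1.] head top [423.2 295. ] tip [516.4 278. ]
71.82 [ 0.56  0.04 -0.03] [-0.    0.   -2.82] head top [423.9 280.5] tip [518.5 261.6]
73 [ 0.81  0.06 -0.03] [-0.  0. -4.] head top [424.1 271. ] tip [519.5 250.7]
```

View pics/w5.png

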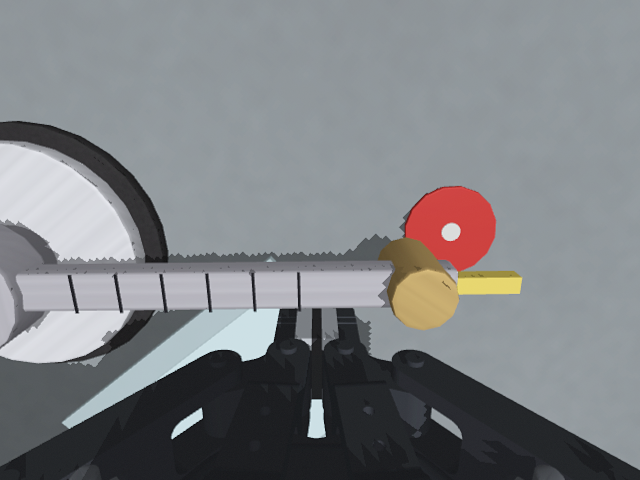

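The red dot is at (451,232), the head top at (425,299) and the pointer end at (521,283). The arm is at about 69.5° of 71.8°, so I advance 2.2° more.

play_rows(series=[[0.1,0,0,0,0,-0.6,255],[0.2,0,0,0,0,-1.2,255],[0.3,0,0,0,0,-1.7,255],[0.45,0.05,0,0,0,-2.2,255],[0.45,0.05,0,0,0,-2.2,255],[0.45,0.05,0,0,0,-2.2,255],[0.45,0.05,0,0,0,-2.2,255],[0.45,0.05,0,0,0,-2.2,255]])

```text
time: 6.12
ee_pos: [0.6392, 0.0493, 0.0268]
tcp_rot: [-0.0, 0.405, 0.914, 0.0]
wrist_force: [0.3, 0.0, 0.1]
width: -0.002
```

play_rows(series=[[-1,0,0,0,0,0,255],[-3,0,0,0,0,0,255],[-5,0,0,0,0,0,255],[-5,0,-4,0,0,0,255],[-5,0,-8,0,0,0,255],[-5,0,-10,0,0,0,255],[-5,0,-10,0,0,0,255],[-5,0,-10,0,0,0,255],[-5,0,-10,0,0,0,255]])

```text
time: 6.87
ee_pos: [0.6725, 0.0117, 0.1262]
tcp_rot: [-0.0, 0.405, 0.914, -0.0]
wrist_force: [0.4, 0.8, -0.3]
width: -0.002
```

```bash
cat >> h.py <<'E'
def wlook(f,pts):
    for i in range(3):
        o=manip.get_obs(); im=manip.snapshot("wrist")
    A=rot(o);p=o["ee_pos"];c=manip.calibration("wrist");T=c["T_tool_cam"]
    cv2.imwrite(f,im[:,:,::-1]);print(p)
    for k,q in pts.items():
        q=A.inv().apply(np.array(q)-p);q=T[:3,:3].T@(q-T[:3,3]);print(k,np.round((c["fx"]*q[0]/q[2]+c["cx"],c["fy"]*q[1]/q[2]+c["cy"]),1))
RED=[.6706,.1041,.003]
E
python3 - <<'E'
from h import *
th=-.507;d=dict(red=RED,piv=[*PV,.074])
for k in(70,71.82,74):
    a=th+np.radians(k);d[f"h{k}"]=pol(a,.155,0,.056);d[f"t{k}"]=pol(a,.19,0,.044)
wlook("pics/w6.png",d)
E
```

```text
[0.67207352 0.01196996 0.12536619]
red [409.9 121.7]
piv [ 61.3 129. ]
h70 [382.9 134.5]
t70 [443.4 134.8]
h71.82 [383.4 124.7]
t71.82 [444.5 123.4]
h74 [383.7 112.7]
t74 [445.4 109.4]
```

View pics/w6.png

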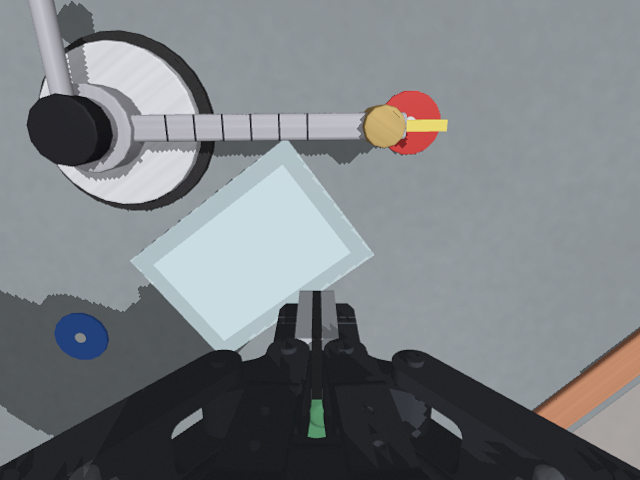

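The arm, pad centre and pointer all agree with the 71.8° prediction under a common +2 px shift: pointer (447,125.5), head (385,126.5), pad centre about (409,123.5). So the arm is on target within a few tenths of a degree, and the pane has not moved. Next is the lever, pushed with the tool's -x side at r = 48 mm.

```bash
python3 - <<'E'
from h import *
a=2.342
print(pol(a,.048,-.045,.125),*rel(pol(a,.048,-.045,.125),a-np.pi/2))
E
```

```text
[np.float64(0.5370123048983378), np.float64(0.047384415938316944), 0.125] [11.69 -7.64  0.07] [-1.500e-01  2.000e-02  8.799e+01]
```

play_rows(series=[[2,-1,0,0,0,7,255],[3,-2,0,0,0,14,255],[4,-3,0,0,0,21,255],[5,-3.5,0,0,0,28,255],[6,-4,0,0,0,35,255],[7,-5,0,0,0,42,255],[8,-5.5,0,0,0,49,255],[9,-6,0,0,0,56,255],[10.5,-7,0,0,0,63,255],[11.7,-7.6,0,0,0,70,255]])

```text
time: 7.85
ee_pos: [0.5363, 0.0477, 0.126]
tcp_rot: [-0.0, 0.858, 0.514, -0.001]
wrist_force: [-0.4, 0.0, 0.5]
width: -0.001
```

play_rows(series=[[0,0,0,0,0,7,255],[0,0,0,0,0,14,255],[0,0,0,0,0,18,255],[0,0,0,0,0,18,255],[0,0,0,0,0,18,255]])

```text
time: 8.27
ee_pos: [0.5376, 0.0479, 0.1261]
tcp_rot: [0.0, 0.926, 0.377, -0.001]
wrist_force: [-0.2, -0.7, 0.6]
width: -0.0
```

```bash
python3 - <<'E'
from h import *
a=2.342
o=manip.get_obs();print(o["ee_pos"],o["joint_positions"].round(2),*rel(pol(a,.048,-.045,.056),a-np.pi/2))
E
```

```text
[0.53763631 0.04790534 0.12614013] [-0.53  0.56  0.54  1.94 -0.41  0.75 -0.55] [-0.07 -0.    7.01] [-0.01  0.08  0.16]
```

play_rows(series=[[0,0,2.5,0,0,0,255],[0,0,5,0,0,0,255],[0,0,7,0,0,0,255],[0,0,7,0,0,0,255],[0,0,7,0,0,0,255]])

```text
time: 8.68
ee_pos: [0.5373, 0.0475, 0.0562]
tcp_rot: [-0.0, 0.926, 0.377, -0.001]
wrist_force: [-0.3, -1.6, -0.8]
width: 0.003
```

```bash
python3 - <<'E'
from h import *
o=manip.get_obs();print(o["ee_pos"],o["wrist_force"])
for d in(0,6,12,18,24,30,36,42,48,54,60,66,72,76,78,80.2):
    a=2.342+np.radians(d);print(d,*rel(pol(a,.048,-.018,.056),a-np.pi/2))
E
```

```text
[0.53729933 0.04747271 0.05616824] [-0.31220202 -1.5621232  -0.80294063]
0 [-2.73 -0.02  0.02] [-0.08  0.11  0.06]
6 [-3.24 -0.18  0.02] [-0.08  0.11 -5.94]
12 [-3.76 -0.29  0.02] [ -0.09   0.1  -11.94]
18 [-4.3  -0.34  0.03] [ -0.1    0.1  -17.94]
24 [-4.83 -0.34  0.03] [ -0.1    0.09 -23.94]
30 [-5.37 -0.28  0.03] [ -0.11   0.09 -29.94]
36 [-5.89 -0.16  0.03] [ -0.11   0.08 -35.94]
42 [-6.4   0.01  0.03] [ -0.12   0.08 -41.94]
48 [-6.89  0.23  0.03] [ -0.12   0.07 -47.94]
54 [-7.35  0.5   0.03] [ -0.13   0.07 -53.94]
60 [-7.78  0.82  0.03] [ -0.13   0.06 -59.94]
66 [-8.18  1.18  0.03] [-1.300e-01  5.000e-02 -6.594e+01]
72 [-8.54  1.58  0.03] [-1.400e-01  5.000e-02 -7.194e+01]
76 [-8.75  1.87  0.03] [-1.400e-01  4.000e-02 -7.594e+01]
78 [-8.85  2.02  0.03] [-1.400e-01  4.000e-02 -7.794e+01]
80.2 [-8.95  2.19  0.03] [-1.400e-01  4.000e-02 -8.014e+01]
```

play_rows(series=[[-1.4,0,0,0,0,0,255],[-2.7,0,0,0,0,0,255],[-3.2,-0.2,0,0,0,-6,255],[-3.8,-0.3,0,0,0,-12,255],[-4.3,-0.3,0,0,0,-18,255],[-4.8,-0.3,0,0,0,-24,255],[-5.4,-0.3,0,0,0,-30,255],[-5.9,-0.2,0,0,0,-36,255],[-6.4,0,0,0,0,-42,255],[-6.4,0,0,0,0,-42,255]])

```text
time: 9.52
ee_pos: [0.4923, 0.0022, 0.0582]
tcp_rot: [0.001, 0.729, 0.685, 0.001]
wrist_force: [-0.4, -0.1, 0.1]
width: -0.001
```

```bash
python3 - <<'E'
from h import *
manip.snapshot("top");manip.snapshot("top")
o=manip.get_obs();print(o["ee_pos"],o["wrist_force"])
for d in(42,48,54,60,66,72,76,78,80.2):
    a=2.342+np.radians(d);print(d,*rel(pol(a,.048,-.018,.056),a-np.pi/2))
E
```

```text
[0.49294289 0.00292567 0.05788014] [ 0.16931653  0.83696557 -0.19083193]
42 [-0.03 -0.14  0.19] [ 0.12 -0.02 -0.21]
48 [-0.54 -0.3   0.19] [ 0.12 -0.01 -6.21]
54 [-1.07 -0.41  0.19] [  0.12  -0.   -12.21]
60 [-1.6  -0.46  0.19] [  0.12   0.   -18.21]
66 [-2.14 -0.45  0.19] [ 1.200e-01  1.000e-02 -2.421e+01]
72 [-2.67 -0.39  0.19] [ 1.200e-01  2.000e-02 -3.021e+01]
76 [-3.02 -0.32  0.19] [ 1.200e-01  2.000e-02 -3.421e+01]
78 [-3.19 -0.27  0.19] [ 1.200e-01  2.000e-02 -3.621e+01]
80.2 [-3.38 -0.22  0.19] [ 1.200e-01  2.000e-02 -3.841e+01]
```

Go to about 77° of the 80.2° (finger offset adds about 1–2°).

play_rows(series=[[-0.5,-0.3,0.1,0,0,-6,255],[-1.1,-0.4,0.1,0,0,-12,255],[-1.6,-0.4,0.1,0,0,-18,255],[-2.1,-0.4,0.1,0,0,-24,255],[-2.6,-0.4,0.1,0,0,-29.5,255],[-2.9,-0.3,0.1,0,0,-33,255],[-3.1,-0.3,0.1,0,0,-35,255],[-3.1,-0.3,0.1,0,0,-35,255],[-3.1,-0.3,0.1,0,0,-35,255]])

```text
time: 10.37
ee_pos: [0.4875, -0.0271, 0.0562]
tcp_rot: [0.0, 0.492, 0.87, 0.0]
wrist_force: [-0.6, 2.4, 1.2]
width: 0.001
```

```bash
python3 - <<'E'
from h import *
manip.snapshot("top");manip.snapshot("top")
o=manip.get_obs();print(o["ee_pos"],o["wrist_force"],o["torque"])
for d in(72,76,78,80.2,82):
    a=2.342+np.radians(d);print(d,*rel(pol(a,.048,-.018,.056),a-np.pi/2))
E
```

```text
[ 0.48735093 -0.02718041  0.05603235] [0.35804102 2.78484423 0.84175162] [0.38707614 0.09652226 0.01035477]
72 [0.33 0.18 0.  ] [0.02 0.02 4.89]
76 [0.   0.04 0.  ] [0.02 0.02 0.89]
78 [-0.17 -0.03  0.  ] [ 0.02  0.02 -1.11]
80.2 [-0.35 -0.09  0.  ] [ 0.02  0.02 -3.31]
82 [-0.51 -0.13  0.  ] [ 0.02  0.02 -5.11]
```

play_rows(series=[[-0.1,0,0,0,0,-0.5,255],[-0.15,0,0,0,0,-1,255],[-0.2,0,0,0,0,-1.5,255],[-0.2,0,0,0,0,-1.5,255],[-0.2,0,0,0,0,-1.5,255]])

```text
time: 10.88
ee_pos: [0.4872, -0.0276, 0.0558]
tcp_rot: [-0.001, 0.479, 0.878, 0.0]
wrist_force: [-4.4, 8.2, 5.9]
width: -0.002
```

```bash
python3 - <<'E'
from h import *
manip.snapshot("top");manip.snapshot("top")
o=manip.get_obs();print(o["ee_pos"],o["wrist_force"],o["torque"])
for d in(76,78,80.2,82):
    a=2.342+np.radians(d);print(d,*rel(pol(a,.048,-.018,.056),a-np.pi/2))
E
```

```text
[ 0.48720496 -0.02761912  0.05583935] [-3.64499783  7.77031105  6.30683077] [ 1.63946791  0.77733476 -0.03319132]
76 [ 0.03  0.07 -0.02] [-0.04 -0.11  2.54]
78 [-0.14  0.01 -0.02] [-0.04 -0.11  0.54]
80.2 [-0.32 -0.06 -0.02] [-0.04 -0.11 -1.66]
82 [-0.47 -0.11 -0.02] [-0.04 -0.11 -3.46]
```

Force rose from 3 to 10 N with almost no motion, so the lever is at its stop. I back off, lift and look.

play_rows(series=[[0.5,0,0,0,0,0,255],[1.5,0,0,0,0,0,255],[2.5,0,0,0,0,0,255],[2.5,0,-4,0,0,0,255],[2.5,0,-8,0,0,0,255],[2.5,0,-12,0,0,0,255],[2.5,4,-15,0,0,0,255],[2.5,8,-15,0,0,0,255],[2.5,8,-15,0,0,0,255],[2.5,8,-15,0,0,0,255]])

```text
time: 11.82
ee_pos: [0.5435, 0.0379, 0.206]
tcp_rot: [0.001, 0.478, 0.878, 0.001]
wrist_force: [-0.4, -0.7, 0.0]
width: 0.001
```

```bash
python3 - <<'E'
from h import *
o=manip.get_obs();print(o["ee_pos"],o["wrist_force"],rot(o).as_matrix().round(2).tolist(), *rel([.45,.42,.25],np.pi/2+.7))
E
```

```text
[0.54354942 0.03793435 0.20604786] [-0.41984969 -0.66695196  0.04758363] [[-0.54, 0.84, 0.0], [0.84, 0.54, 0.0], [-0.0, 0.0, -1.0]] [37.17 12.88 -4.38] [ 0.13  0.03 -7.25]
```

Now move the robot out of the top camera's view.

play_rows(series=[[37,13,-4.4,0,0,-7,255],[37,13,-4.4,0,0,-7,255],[37,13,-4.4,0,0,-7,255],[37,13,-4.4,0,0,-7,255],[37,13,-4.4,0,0,-7,255],[37,13,-4.4,0,0,-7,255],[37,13,-4.4,0,0,-7,255],[37,13,-4.4,0,0,-7,255],[37,13,-4.4,0,0,-7,255],[37,13,-4.4,0,0,-7,255]])

```text
time: 12.65
ee_pos: [0.4477, 0.4219, 0.2494]
tcp_rot: [-0.001, 0.423, 0.906, 0.0]
wrist_force: [-0.0, 0.5, -0.5]
width: 0.002
```

play_rows(series=[[0,0,0,0,0,0,255],[0,0,0,0,0,0,255],[0,0,0,0,0,0,255],[0,0,0,0,0,0,255]])

```text
time: 12.98
ee_pos: [0.452, 0.4146, 0.2494]
tcp_rot: [0.0, 0.426, 0.905, -0.001]
wrist_force: [0.3, 0.3, 0.3]
width: -0.001
```

```bash
python3 - <<'E'
from h import *
crop("top","pics/c7.png",235,185,160,135,5); print(manip.get_obs()["ee_pos"])
E
```

```text
[0.45215549 0.41471338 0.24955494]
```

View pics/c7.png

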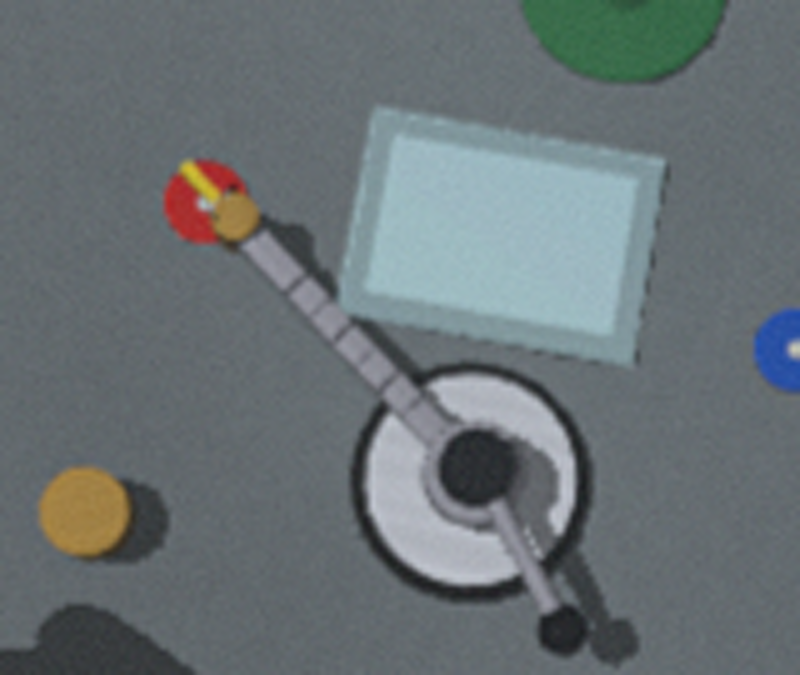

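```bash
python3 - <<'E'
from h import *
f=lambda x,y,z:back("top",235+(x+.5)/5-.5,185+(y+.5)/5-.5,z)
u=(np.array(RED[:2])-PV)
for k,v in dict(head=(236,217,.056),tip=(184,165,.042),ball=(563,629,.067)).items():
    d=f(*v)[:2]-PV;print(k,np.hypot(*d).round(4),np.arctan2(d[1],d[0]).round(4)%6.2832)
print("red",np.arctan2(u[1],u[0]))
E
```

```text
head 0.1552 0.7458
tip 0.1916 0.7434
ball 0.0765 3.6189
red 0.7465789142103687
```

The arm is within 1 mm of the pad centre. The lever reads about 1.28 rad of travel, which is close to the 1.25 limit, so I refine it using the ball's dark blob before and after.

```bash
python3 - <<'E'
from h import *
f=lambda x,y,z:back("top",235+(x+.5)/5-.5,185+(y+.5)/5-.5,z)
for fn,c in(("c1",(349,598)),("c7",(563,629))):
    g=cv2.imread(f"pics/{fn}.png").max(2).astype(float)
    x0,y0=c[0]-32,c[1]-32;w=g[y0:y0+64,x0:x0+64]
    n,l,s,ce=cv2.connectedComponentsWithStats((w<58).astype(np.uint8))
    i=l[32,32];e=ce[i]+[x0,y0];d=f(*e,.067)[:2]-PV
    t=np.arctan2(d[1],d[0])%6.2832;print(fn,s[i],e,np.hypot(*d),t)
g=cv2.imread("pics/c7.png")
# lever bar and hub
n=0
E
```

```text
c1 [   9    9   47   47 1686] [348.3084223  598.46678529] 0.07809689021558301 2.3400450487515037
c7 [   9    9   48   48 1678] [563.19606675 630.32002384] 0.07706523269447206 3.6164263264704433
```

Measured travel is 1.276 rad. If the start angle wasn't exactly 0 this is the stop, but the margin is unclear, so I'll push once more, harder and squarely.

```bash
python3 - <<'E'
from h import *
a=3.617
print(pol(a,.052,-.035,.15),*rel(pol(a,.052,-.035,.15),a-np.pi/2))
E
```

```text
[np.float64(0.47594694658118814), np.float64(-0.011081711946462281), 0.15] [-34.35 -25.26  10.01] [-0.04  0.06 12.29]
```

play_rows(series=[[-34.3,-25.3,10,0,0,12.3,255],[-34.3,-25.3,10,0,0,12.3,255],[-34.3,-25.3,10,0,0,12.3,255],[-34.3,-25.3,10,0,0,12.3,255],[-34.3,-25.3,10,0,0,12.3,255],[-34.3,-25.3,10,0,0,12.3,255],[-34.3,-25.3,10,0,0,12.3,255],[-34.3,-25.3,10,0,0,12.3,255],[-34.3,-25.3,10,0,0,12.3,255],[-34.3,-25.3,10,0,0,12.3,255]])

```text
time: 13.87
ee_pos: [0.474, 0.0087, 0.1545]
tcp_rot: [0.0, 0.52, 0.854, 0.0]
wrist_force: [1.9, -0.4, 0.4]
width: 0.001
```

play_rows(series=[[0,0,0,0,0,0,255],[0,0,0,0,0,0,255],[0,0,0,0,0,0,255],[0,0,0,0,0,0,255]])

```text
time: 14.2
ee_pos: [0.4747, 0.0126, 0.1549]
tcp_rot: [0.0, 0.519, 0.855, 0.0]
wrist_force: [0.5, 0.3, -0.8]
width: 0.001
```

```bash
python3 - <<'E'
from h import *
a=3.617
print(manip.get_obs()["ee_pos"],*rel(pol(a,.052,-.035,.056),a-np.pi/2))
E
```

```text
[0.47467415 0.01262976 0.15488237] [-2.17 -0.99  9.89] [ 0.04 -0.02  0.19]
```

play_rows(series=[[-1.0,-1,3,0,0,0,255],[-1.8,-1,6,0,0,0,255],[-1.8,-1,9,0,0,0,255],[-1.8,-1,9.9,0,0,0,255],[-1.8,-1,9.9,0,0,0,255],[-1.8,-1,9.9,0,0,0,255]])

```text
time: 14.7
ee_pos: [0.4741, -0.0079, 0.056]
tcp_rot: [-0.0, 0.519, 0.855, -0.0]
wrist_force: [-0.2, -0.4, -0.5]
width: 0.001
```

```bash
python3 - <<'E'
from h import *
manip.snapshot("top");o=manip.get_obs();print(o["ee_pos"],o["wrist_force"])
for a in(3.617,3.68,3.74):
    print(*rel(pol(a,.052,-.017,.056),a-np.pi/2))
E
```

```text
[ 0.47465299 -0.00803677  0.05666986] [ 0.30743644 -0.64783777  0.84780279]
[-2.13 -0.03  0.07] [0.06 0.01 0.22]
[-2.46 -0.13  0.07] [ 0.06  0.01 -3.39]
[-2.78 -0.2   0.07] [ 0.06  0.02 -6.83]
```

play_rows(series=[[-1.0,0,0,0,0,0,255],[-1.8,0,0,0,0,0,255],[-2.1,0,0,0,0,0,255],[-2.3,-0.1,0,0,0,-1.5,255],[-2.4,-0.1,0,0,0,-2.5,255],[-2.5,-0.1,0,0,0,-3.4,255],[-2.5,-0.1,0,0,0,-3.4,255],[-2.5,-0.1,0,0,0,-3.4,255]])

```text
time: 15.42
ee_pos: [0.4844, -0.0293, 0.0564]
tcp_rot: [-0.001, 0.493, 0.87, 0.001]
wrist_force: [-4.0, 12.1, 9.9]
width: -0.001
```

```bash
python3 - <<'E'
from h import *
manip.snapshot("top");o=manip.get_obs();print(o["ee_pos"],o["wrist_force"])
for a in(3.617,3.68,3.74):
    print(*rel(pol(a,.052,-.017,.056),a-np.pi/2))
E
```

```text
[ 0.48441384 -0.02929646  0.05641481] [-4.47014965 11.53293608  9.83287017]
[0.2  0.09 0.04] [ 0.07 -0.14  3.66]
[-0.12 -0.02  0.04] [ 0.07 -0.14  0.05]
[-0.44 -0.12  0.04] [ 0.08 -0.14 -3.38]
```

The normal force is 12 N at 52 mm, or 0.64 N·m, eight times the lever's friction, and nothing moves. It is against its stop. I back off and do the final check.

play_rows(series=[[0.5,0,0,0,0,0,255],[1.5,0,0,0,0,0,255],[2.5,0,0,0,0,0,255],[2.5,0,-4,0,0,0,255],[2.5,0,-8,0,0,0,255],[2.5,0,-12,0,0,0,255],[2.5,0,-16,0,0,0,255],[2.5,0,-18,0,0,0,255],[2.5,0,-18,0,0,0,255]])

```text
time: 16.22
ee_pos: [0.4737, -0.0097, 0.2402]
tcp_rot: [0.003, 0.494, 0.869, 0.002]
wrist_force: [0.8, 0.2, 0.9]
width: -0.001
```

```bash
python3 - <<'E'
from h import *
print(*rel([.452,.415,.25],np.pi/2+.7))
E
```

```text
[37.59 19.87 -0.97] [ 0.4   0.24 -9.34]
```

play_rows(series=[[37.5,20,-1,0,0,-9,255],[37.5,20,-1,0,0,-9,255],[37.5,20,-1,0,0,-9,255],[37.5,20,-1,0,0,-9,255],[37.5,20,-1,0,0,-9,255],[37.5,20,-1,0,0,-9,255],[37.5,20,-1,0,0,-9,255],[37.5,20,-1,0,0,-9,255],[37.5,20,-1,0,0,-9,255],[37.5,20,-1,0,0,-9,255]])

```text
time: 17.05
ee_pos: [0.4509, 0.4079, 0.2447]
tcp_rot: [-0.0, 0.424, 0.906, -0.001]
wrist_force: [1.1, -0.4, -0.4]
width: -0.005
```

play_rows(series=[[0,0,0,0,0,0,255],[0,0,0,0,0,0,255],[0,0,0,0,0,0,255],[0,0,0,0,0,0,255]])

```text
time: 17.38
ee_pos: [0.4523, 0.4046, 0.245]
tcp_rot: [0.0, 0.425, 0.905, -0.001]
wrist_force: [0.6, 0.5, -0.4]
width: 0.0
```

```bash
python3 - <<'E'
from h import *
crop("top","pics/c8.png",235,185,160,135,5)
a,b=cv2.imread("pics/c7.png").astype(int),cv2.imread("pics/c8.png").astype(int)
print((abs(a-b)[:600,:]).max(2).__gt__(40).sum())
g=b.max(2).astype(float);x0,y0=531,597;w=g[y0:y0+64,x0:x0+64]
n,l,s,ce=cv2.connectedComponentsWithStats((w<58).astype(np.uint8));e=ce[l[32,32]]+[x0,y0]
d=back("top",235+(e[0]+.5)/5-.5,185+(e[1]+.5)/5-.5,.067)[:2]-PV
print(e,np.arctan2(d[1],d[0])%6.2832)
E
```

```text
0
[563.45245127 630.49438866] 3.617228468333245
```

View pics/c8.png

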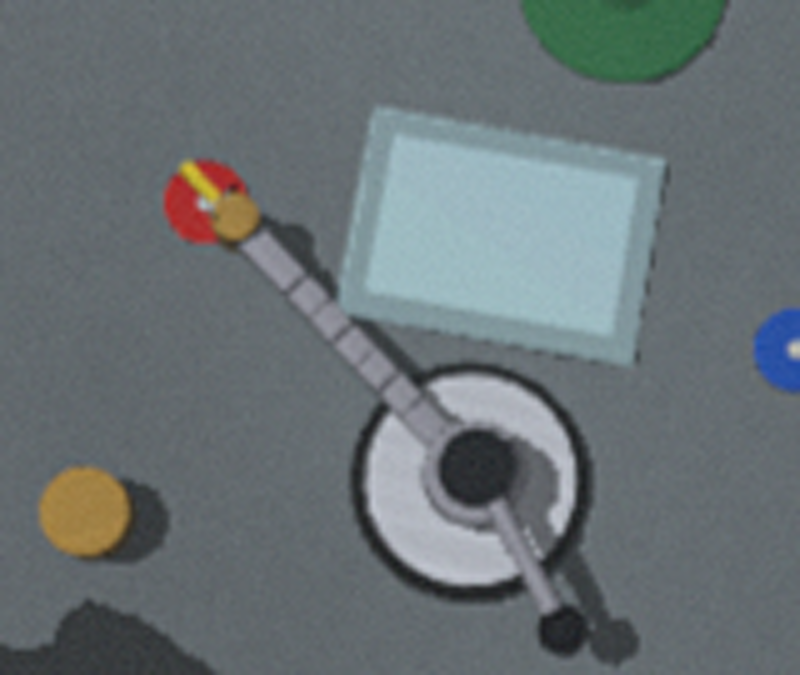

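The picture matches the last one: ball at (563,630), arm over the red dot, and the pane, weight and roundel unmoved. The harder push did not move the lever, so it is at its stop. I'm handing in.

```bash
python3 -c "
from rig import manip
print(manip.hand_in())"
```

```text
the job is handed in; nothing more can be done
None
```

I pushed the cutter arm about 72° anticlockwise with the shut fingertips until it pointed at the red pad. Then I pushed the clamp lever anticlockwise to its stop, withdrew the robot clear of everything, and handed the job in at about 17 s of the 64 s.

**Arm:** in the last top pictures it pointed at 0.743–0.746 rad, against 0.7465 rad for the pad centre. That is less than 1 mm off at the pad.

**Lever:** one check did not match the nominal figures. The camera showed only 1.277 rad of lever travel, not the full 1.4. I pushed again with about 12 N (0.64 N·m, eight times its friction) and it did not move. I take that to be the end stop, with the lever having started at about 0.12 rad rather than 0. Even if it started at exactly 0, it is past the 1.25 rad limit, though only narrowly.

**Other things on the bench:** the pane, roundel and weight look unmoved in the final close-up. I did not photograph the mallet, oil bottle, pot or block again, but all low moves were around the cutter, well away from them.

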